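# Lid the coppersmith's finished vessels

## Robot

A 6-joint arm with a two-finger parallel gripper is mounted at the origin on the work surface. World frame = base frame: x ahead of the robot, y to its left, z up, the work surface at z = 0. Lengths are in mm, angles in degrees, forces in N, time in s.
With the tool pointing down it reaches from about 375 to 825 mm from the base axis. Payload 5.5 kg.
Tool frame: the origin (TCP) lies on the centre line of the jaws, within the pads' length; the fingertips stand 19 mm ahead of it and the grasp point (between the pads) is the TCP (nose_length is the distance from the TCP to the fingertips, in mm); z points along the fingers, y is the line along which they close (so a half turn about z gives the same grasp; the last joint's range is limited). The gripper opens to 85 mm and grips with 20 to 120 N. Pads are 22 mm wide; open, the fingers measure 114 mm over their backs; the gripper's body (76 mm by 85 mm) begins 54 mm behind the grasp point. The pads swing forward as they close: fully open they stand 13 mm farther back than shut.
Start: joints at [-70.13, 17.962, -2.699, 69.339, 0, 90], TCP at [203.931, -564.276, 250.299] pointing down, gripper open.
Joint ranges: [-152.73, 152.73], [-39.44, 99.34], [-58.76, 71.6], [-118.89, 123.64], [-81.53, 83.1], [-180, 180]. Speed limits (degrees/s): [136.94, 136.94, 172.46, 180, 180, 180].

## Interface

Orientations are given as a 3x3 rotation matrix whose columns are the frame's x, y, z axes.
In Python, from station import * gives the robot as it stands.
- The arm moves only by the tool carry_out, never from a script. Its argument "moves" is a list that holds one entry, the list of rows, each a list of 7 numbers: the shift along the tool's x, y, z in mm, then the turn, a rotation vector about the tool's x, y, z in rad, then the finger opening in mm, from 0 to 85.4. A call has 1 to 20 rows; each row is the pose to reach, as a shift and turn from the pose commanded when the call began, along the tool's axes at that moment; what a row does not reach only later rows make up. A row lasts 1/10 s, in which the tool goes at most 50 mm and 8.59 degrees, less where a joint would pass 70% of its speed; a pose out of reach is approached as far as the arm can. A call with a gripper value outside its range is refused whole. The fingers move at their own pace and stop on an object; "grip_force" is the grip in N (left out, the last holds). Time passes only in rows, so rows that repeat a pose let the fingers close. It gives the time, the measured TCP pose, the force, the opening and the grip force at its end, in the units of the state.
- state(): the state, without advancing time (a new reading comes with each control period).
- grab_frame(name): name is "scene" or "top"; returns the picture (480x640x3 uint8, blue, green, red); there is no depth.
- calibration(name): a dict with "K" (3x3 intrinsics, pixels), "k1" (the pictures are not rectified: a ray, as slopes to the right and down, at radius r is drawn at 1 + k1 r^2 times it, then the intrinsics apply), "R" (3x3) and "t" (3): a world point X has camera coordinates R X + t. Camera axes: x right, y down, z forward; pixel columns grow to the right and rows downward; lengths in mm; the calibration is good to about 2 mm. A picture is of the moment at which its call begins. calibration takes no time and is no camera call.
- hand_in(): hands the job in; it is judged then, once.
The state is a dict: "clock": time; "joints": joint angles; "joint_velocities": joint speeds; "joint_efforts": joint torques, N m; "eef_pos": TCP position; "orientation": TCP orientation; "wrist_force": force on the tool from outside, world axes, zero at the start; "wrist_torque": the same for the moment, N m; "gripper_width": opening from 0.0 (shut) to 1.0 (fully open); "grasp_force": force on a finger pad.
Only numpy, scipy, OpenCV 4.12 (cv2) and the standard library are available. Lean on these libraries where they do the work, as an engineer would, in place of code of your own. Each camera call takes 0.05 s, during which the arm holds its last target. There are 200 camera calls.

## Task

Put each of the four lids on its own vessel, the one of the same metal or colour and shape: copper on copper, brass on brass, square steel on steel, oblong green on green. Each lid must sit fully home, its flange flat on the rim all round, and be let go. Leave the four vessels, the white cup and the little black polish tin standing where they are.

Things in the scene. Friction and masses are not known exactly. Their poses are not given: they have to be found in the camera images.
- copper_pot: Round open copper pot, the wider of the two round vessels: 92 mm outer diameter, 86 mm inner, 60 mm high. Loose but heavy, standing upright and open on the bench. Origin: centre of its underside, z up. Wall 3 mm. With its lid seated the lid's origin is 52 mm above the pot's.
- brass_pot: Round open brass (yellow) pot, the narrower: 68 mm outer diameter, 62 mm inner, 65 mm high. Loose but heavy, standing upright and open on the bench. Origin: centre of its underside, z up. Wall 3 mm. With its lid seated the lid's origin is 57 mm above the pot's.
- steel_canister: Square open canister of bare steel, 76 x 76 mm outside, 70 x 70 mm inside, 62 mm high; its x and y axes run along its sides. Loose but heavy, standing upright and open on the bench. Origin: centre of its underside, z up. Wall 3 mm. With its lid seated (any of the four ways round) the lid's origin is 54 mm above the canister's.
- green_tin: Oblong open green-painted tin, 92 mm along its x and 60 mm along its y outside, 86 x 54 mm inside, 58 mm high. Loose but heavy, standing upright and open on the bench. Origin: centre of its underside, z up. Wall 3 mm. With its lid seated (either way round) the lid's origin is 50 mm above the tin's.
- copper_lid: Round copper lid of the copper pot. Lies flat, knob up. Plug 70 mm in diameter, 8 mm deep, enters the mouth with 8 mm play each side; flange 108 mm in diameter, 3 mm thick, rests on the rim; central pale wood knob, round, 22 mm in diameter, 32 mm high. Origin: centre of the plug's underside, z up; flange top at z = 11 mm, knob top at 43 mm. About 0.16 kg.
- brass_lid: Round brass (yellow) lid of the brass pot. Lies flat, knob up. Plug 46 mm in diameter, 8 mm deep, enters the mouth with 8 mm play each side; flange 84 mm in diameter, 3 mm thick, rests on the rim; central pale wood knob, round, 22 mm in diameter, 32 mm high. Origin: centre of the plug's underside, z up; flange top at z = 11 mm, knob top at 43 mm. About 0.11 kg.
- steel_lid: Square bare-steel lid of the steel canister. Lies flat, knob up. Plug 54 x 54 mm, 8 mm deep, enters the mouth with 8 mm play each side; flange 92 x 92 mm, 3 mm thick, rests on the rim; central pale wood knob, a bar 40 mm along x, 18 mm along y, 32 mm high. Origin: centre of the plug's underside, z up; flange top at z = 11 mm, knob top at 43 mm. Axes along its sides. About 0.15 kg.
- green_lid: Oblong green-painted lid of the green tin. Lies flat, knob up. Plug 70 (x) x 38 (y) mm, 8 mm deep, enters the mouth with 8 mm play each side; flange 108 (x) x 76 (y) mm, 3 mm thick, rests on the rim; central pale wood knob, a bar 40 mm along x, 18 mm along y, 32 mm high. Origin: centre of the plug's underside, z up; flange top at z = 11 mm, knob top at 43 mm. About 0.13 kg.
- cup: Bystander: small empty white cup, 54 mm across and 45 mm high, standing upright amid the work. Origin: centre of its underside.
- polish_tin: Bystander: small closed black tin of polish with a red top, 48 mm across and 28 mm high, standing amid the work. Origin: centre of its underside.

How it is judged:
By the outcome, as a careful person would: the job done as asked, in the order asked, and still so for the second after the job is handed in, with the robot touching nothing.
It also fails if it takes over 120 s, if anything falls off the work surface, if the arm or the gripper's body presses on something with over 40 N, if the wrist force passes 120 N, or if a joint passes its speed limit or range.

## Working session

There is one attempt and no reset: what is moved stays moved. The work goes in short steps, Python scripts to look and compute and a tool call to move; the robot and the scene stay as the last step left them, time stands still between calls to the robot, and variables do not carry over. Pictures are saved under pics/ and viewed, at most 14 in all, crops included, and the job is handed in when it is done.

Besides the shell and the picture viewer there is one more tool, called after "Call:" as a command line: name --argument value ..., lists and objects as JSON in quotes. carry_out: Moves the arm, as the interface text tells. Its arguments: {"type":"object","properties":{"moves":{"type":"array"},"grip_force":{"type":"number"}},"required":["moves"]}

```bash
ls; mkdir -p pics
python3 - <<'E'
from station import *
import cv2
for n in("scene","top"):
    cv2.imwrite(f"pics/{n}0.png",grab_frame(n)); c=calibration(n); print(n,c)
s=state();print(s)
E
```

```text
pics
scene {'K': array([[456.14025371,   0.        , 324.1910593 ],
       [  0.        , 456.14025371, 238.2607404 ],
       [  0.        ,   0.        ,   1.        ]]), 'k1': -0.10721611533422785, 'R': array([[-0.87406648,  0.48566764,  0.01160752],
       [ 0.27057991,  0.50653461, -0.81866306],
       [-0.40347776, -0.71242517, -0.57415683]]), 't': array([ 424.3218132 ,  -91.80004584, 1254.72280329])}
top {'K': array([[548.14997498,   0.        , 321.24715812],
       [  0.        , 548.14997498, 234.10955369],
       [  0.        ,   0.        ,   1.        ]]), 'k1': -0.09682258167355433, 'R': array([[-0.00175869, -0.9999968 , -0.00182047],
       [-0.99575305,  0.00191879, -0.09204442],
       [ 0.09204762,  0.00165086, -0.99575324]]), 't': array([   7.92533444,  522.11104394, 1232.16766191])}
{'clock': 0.1, 'joints': array([-7.01291127e+01,  1.80002778e+01, -2.74819788e+00,  6.93390819e+01,
        1.03926381e-03,  8.99997062e+01]), 'joint_velocities': array([-0.08235181, -0.10245409,  0.2169145 ,  0.01051216,  0.0395742 ,
       -0.02324835]), 'joint_efforts': array([-2.71296149e-04, -5.40765560e+01,  3.40543199e+01,  1.11418430e-02,
        3.30040439e-05,  2.32228598e-05]), 'eef_pos': array([ 203.78236079, -563.82088563,  249.52160686]), 'orientation': array([[ 9.40459223e-01,  3.39906159e-01, -5.02368246e-04],
       [ 3.39906529e-01, -9.40458116e-01,  1.44334744e-03],
       [ 1.81463889e-05, -1.52816766e-03, -9.99998832e-01]]), 'wrist_force': array([-1.11654633, -0.69633063, -0.63003616]), 'wrist_torque': array([-0.00858252, -0.01519671,  0.04362316]), 'grasp_force': 0.0, 'gripper_width': 0.9970848172154126}
```

View pics/top0.png

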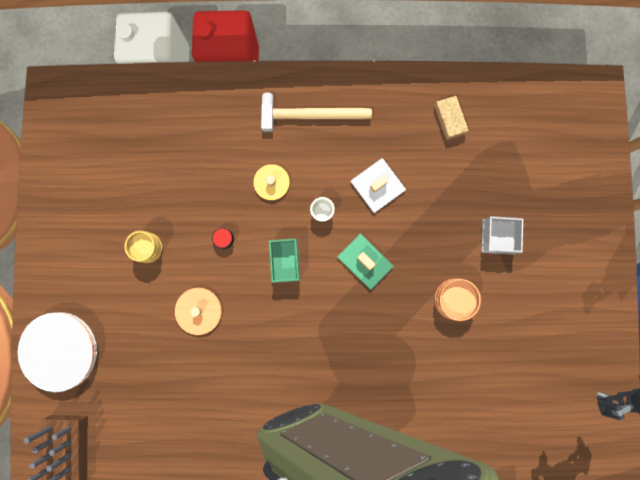

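View pics/scene0.png

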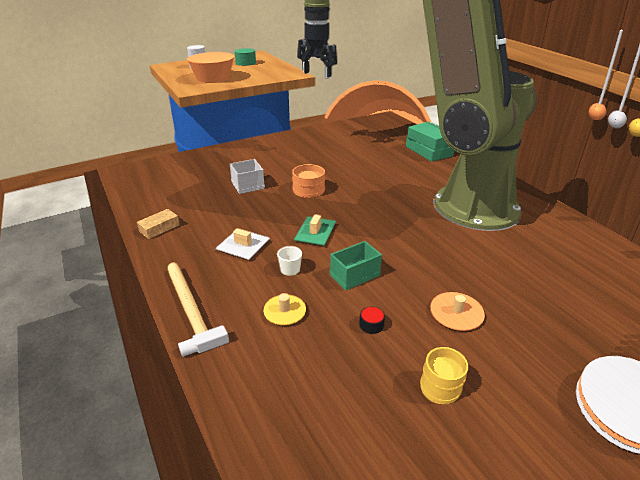

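The top view shows the lids: brass (271,182), steel (378,185), green (365,262) and copper (198,311). The vessels are brass (143,247), green (285,261), copper (458,300) and steel (502,235). The cup is at (322,209) and the polish tin at (222,238). The scene view agrees.

```bash
cat > h.py <<'E'
from station import *
import cv2, numpy as np
def cast(n,px,z):
    c=calibration(n); d=np.array([c["k1"],0,0,0,0.])
    # model: slope*(1+k1 r^2)
    p=cv2.undistortPoints(np.float64(px).reshape(-1,1,2),c["K"],d)[:,0]
    r=np.c_[p,np.ones(len(p))]@c["R"]; o=-c["R"].T@c["t"]
    return (o+r*((z-o[2])/r[:,2])[:,None])[:,:2]
def mask(img,kind):
    H,S,V=[x.astype(int) for x in cv2.split(cv2.cvtColor(img,cv2.COLOR_BGR2HSV))]
    m={"brass":(H>=20)&(H<36)&(S>110)&(V>80),"green":(H>45)&(H<90)&(S>70),
       "steel":(S<60)&(V>60),"copper":(H<17)&(S>100)&(V>150),"knob":(H>12)&(H<28)&(S>40)&(S<150)&(V>150)}[kind]
    return m.astype(np.uint8)*255
def blob(m,uv,r):
    w=np.zeros_like(m); cv2.circle(w,uv,r,255,-1); m=cv2.morphologyEx(m&w,cv2.MORPH_CLOSE,np.ones((3,3)))
    cs=cv2.findContours(m,cv2.RETR_EXTERNAL,cv2.CHAIN_APPROX_NONE)[0]
    return max(cs,key=cv2.contourArea)[:,0]
E
cat > m1.py <<'E'
from h import *
im=cv2.imread("pics/top0.png"); vis=im.copy()
c=calibration("top"); o=-c["R"].T@c["t"]; print("cam",o.round())
print("lids")
for k,uv,r in[("brass",(271,182),26),("steel",(378,185),38),("green",(365,262),38),("copper",(198,311),32)]:
    b=blob(mask(im,k),uv,r); cv2.drawContours(vis,[b],-1,(255,0,255),1)
    P=cv2.convexHull(cast("top",b,11).astype(np.float32)); print(k,"rect",np.round(cv2.minAreaRect(P),1).tolist() if 0 else cv2.minAreaRect(P))
    b=blob(mask(im,"knob"),uv,13); cv2.drawContours(vis,[b],-1,(255,0,0),1)
    print("   knob43",cv2.minAreaRect(cast("top",b,43).astype(np.float32)))
print("vessels")
for k,uv,r,z,R in[("brass",(143,247),30,65,34),("steel",(502,235),33,62,38),("green",(285,261),34,58,0),("copper",(458,300),32,60,46)]:
    b=blob(mask(im,k),uv,r); cv2.drawContours(vis,[b],-1,(255,0,255),1)
    P=cast("top",b,z); rc=cv2.minAreaRect(cv2.convexHull(P.astype(np.float32)))
    print(k,"rect",rc)
    if k in("brass","copper"):
        d=P.mean(0)-o[:2]; d/=np.linalg.norm(d); e=np.array([-d[1],d[0]])
        print("   centre",d*((P@d).max()-R)+e*((P@e).max()+(P@e).min())/2,"lat width",np.ptp(P@e))
    else:
        a=np.radians(rc[2]); s=(38,38) if k=="steel" else ((46,30) if rc[1][0]>rc[1][1] else (30,46)); q=0
        for v,h in zip(((np.cos(a),np.sin(a)),(-np.sin(a),np.cos(a))),s):
            v=np.array(v); g=1 if (P.mean(0)-o[:2])@v>0 else -1; v*=g
            q=q+v*((P@v).max()-h)
        print("   centre",q)
for k,uv in[("cup",(322,209)),("tin",(222,238))]: print(k,cast("top",[uv],30))
cv2.imwrite("pics/m1.png",cv2.resize(vis[150:345,110:540],(800,363),interpolation=cv2.INTER_CUBIC))
E
python3 m1.py
```

```text
cam [ 406.    5. 1275.]
lids
brass rect ((642.4400024414062, 121.77378845214844), (74.03330993652344, 82.87149810791016), 28.05301284790039)
   knob43 ((639.7586669921875, 121.23094177246094), (30.821313858032227, 56.96708297729492), 73.20668029785156)
steel rect ((638.2586669921875, -125.18788146972656), (95.65959930419922, 95.61400604248047), 35.883243560791016)
   knob43 ((634.438232421875, -123.7193374633789), (18.410327911376953, 42.3160400390625), 33.80586624145508)
green rect ((460.38812255859375, -93.353759765625), (107.6101303100586, 73.8260726928711), 44.7947883605957)
   knob43 ((460.02886962890625, -93.0285415649414), (39.67621612548828, 19.161529541015625), 44.686641693115234)
copper rect ((351.978515625, 291.4456787109375), (135.34078979492188, 148.97036743164062), 0.37338531017303467)
   knob43 ((347.6246643066406, 283.90972900390625), (57.622283935546875, 57.07607650756836), 45.81534194946289)
vessels
brass rect ((492.4642333984375, 405.9433898925781), (82.74665832519531, 67.30210876464844), 89.86726379394531)
   centre [493.43547184 414.2308366 ] lat width 67.08226967751898
steel rect ((515.94677734375, -398.5618896484375), (94.4564208984375, 83.48707580566406), 86.4745101928711)
   centre [ 519.11578003 -408.00283719]
green rect ((460.9769592285156, 90.23734283447266), (92.4378662109375, 61.426063537597656), 4.33690071105957)
   centre [461.14131718  90.96489095]
copper rect ((373.166748046875, -297.2303161621094), (139.39320373535156, 98.85221862792969), 84.53047943115234)
   centre [ 370.86017072 -321.04413594] lat width 99.97932553686007
cup [[579.34944578   5.12697453]]
tin [[513.07813641 234.00200801]]
```

View pics/m1.png

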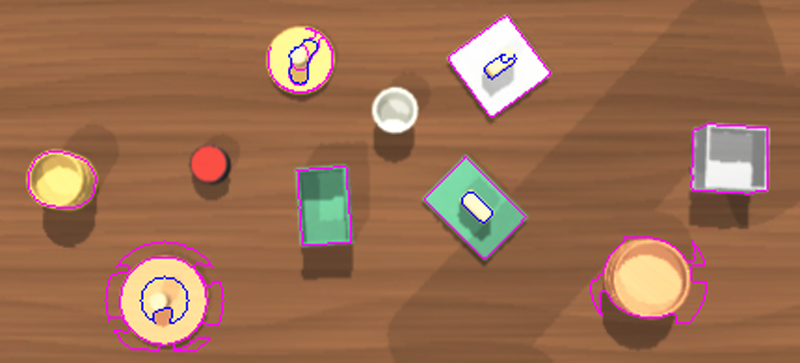

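Lid and vessel outlines are good except copper, where the mask takes in table grain and rings the lid and pot. I'll tighten it.

```bash
cat > m2.py <<'E'
from h import *
im=cv2.imread("pics/top0.png"); c=calibration("top"); o=-c["R"].T@c["t"]
hsv=cv2.cvtColor(im,cv2.COLOR_BGR2HSV)
for T in(175,190,205):
    m=((hsv[...,2]>T)).astype(np.uint8)*255
    b=blob(m,(198,311),32); P=cast("top",b,11).astype(np.float32); print(T,"copper lid",cv2.minEnclosingCircle(P),cv2.minAreaRect(P)[:2])
    b=blob(m,(458,300),32); P=cast("top",b,60); d=P.mean(0)-o[:2]; d/=np.linalg.norm(d); e=np.array([-d[1],d[0]])
    print("  pot",d*((P@d).max()-46)+e*((P@e).max()+(P@e).min())/2,"lat",np.ptp(P@e))
P=cast("top",blob(mask(im,"brass"),(271,182),26),11).astype(np.float32); print("brass lid",cv2.minEnclosingCircle(P))
m=mask(im,"steel"); b=blob(m,(502,235),33); print("steel px corners",cv2.approxPolyDP(cv2.convexHull(b),3,True)[:,0].tolist())
print(cast("top",cv2.approxPolyDP(cv2.convexHull(b),3,True)[:,0],62))
E
python3 m2.py
```

```text
175 copper lid ((346.610595703125, 292.5289306640625), 55.40787124633789) ((347.3338928222656, 292.47088623046875), (107.78277587890625, 109.50252532958984))
  pot [ 373.13217829 -301.56072154] lat 93.54744891335497
190 copper lid ((346.8105773925781, 292.3182678222656), 55.028079986572266) ((346.6150207519531, 292.2069091796875), (108.29231262207031, 108.7015380859375))
  pot [ 373.24211546 -300.47629483] lat 93.55129132308218
205 copper lid ((346.62255859375, 292.1141662597656), 54.64701843261719) ((346.6865234375, 291.9073791503906), (106.60966491699219, 107.58573913574219))
  pot [ 373.16261839 -300.25530372] lat 92.87389162065091
brass lid ((646.7478637695312, 124.23338317871094), 42.055850982666016)
steel px corners [[482, 220], [490, 216], [522, 218], [522, 251], [482, 252]]
[[ 549.74470341 -354.15127723]
 [ 558.79480553 -372.73538736]
 [ 554.2656233  -446.319357  ]
 [ 479.67766451 -443.64513715]
 [ 477.79835826 -352.081504  ]]
```

Copper now measures true to size: lid 108-109 mm, pot 93 mm. So I have all the poses and will do the lids in the listed order. Next, a helper to turn waypoints into tool-axis shifts.

```bash
cat > plan.py <<'E'
import sys,ast
from h import *
s=state(); R=s["orientation"]; p=s["eef_pos"]; psi=np.degrees(np.arctan2(R[1,0],R[0,0]))
print("at",p.round(1),"psi",psi.round(1),"J",s["joints"].round(),"t",round(s["clock"],1),"w",round(s["gripper_width"]*85.4,1),"F",s["wrist_force"].round(1),s["grasp_force"])
q=p;a0=psi
for w in ast.literal_eval(sys.argv[1]) if len(sys.argv)>1 else []:
    w=np.array(w,float); d=R.T@(w[:3]-p); a=-((w[3]-psi+180)%360-180)
    n=max(np.linalg.norm(w[:3]-q)/50,abs((w[3]-a0+180)%360-180)/8.59); q=w[:3];a0=w[3]
    print(d.round(1),"rz",np.radians(a).round(3),"rows",round(n,1))
E
python3 plan.py "[[480,-250,200,50],[480,50,200,80],[350,290,150,90],[346.7,292.2,90,90]]"
```

```text
at [ 203.8 -563.8  249.5] psi 19.9 J [-70.  18.  -3.  69.   0.  90.] t 0.1 w 85.2 F [-1.1 -0.7 -0.6] 0.0
[ 366.4 -201.2   49.8] rz -0.526 rows 8.4
[ 468.4 -483.3   50.3] rz -1.049 rows 6.0
[ 427.7 -753.1  100.7] rz -1.224 rows 5.5
[ 425.4 -756.2  160.7] rz -1.224 rows 1.2
```

Call:
carry_out --moves '[[[46,-25,6,0,0,-0.065,45],[92,-50,12,0,0,-0.13,45],[138,-75,19,0,0,-0.2,45],[184,-100,25,0,0,-0.26,45],[230,-125,31,0,0,-0.33,45],[276,-150,37,0,0,-0.4,45],[322,-175,44,0,0,-0.46,45],[366,-201,50,0,0,-0.53,45],[383,-248,50,0,0,-0.62,45],[400,-295,50,0,0,-0.7,45],[417,-342,50,0,0,-0.79,45],[434,-389,50,0,0,-0.88,45],[451,-436,50,0,0,-0.96,45],[468,-483,50,0,0,-1.05,45],[461,-530,60,0,0,-1.1,45],[455,-577,70,0,0,-1.14,45],[448,-624,80,0,0,-1.18,45],[441,-671,90,0,0,-1.22,45],[434,-718,100,0,0,-1.22,45],[428,-753,101,0,0,-1.22,45]]]'

```text
clock: 2.1
eef_pos: [348.4, 290.6, 148.1]
orientation: [[0.003, 1.0, -0.001], [1.0, -0.003, -0.001], [-0.001, -0.001, -1.0]]
wrist_force: [0.7, 0.8, -0.6]
gripper_width: 0.525
grasp_force: 0.0
```

```bash
python3 plan.py "[[346.7,292.2,150,90],[346.7,292.2,34,90],[346.7,292.2,180,90],[480,50,180,90],[480,-100,180,90],[373,-300.5,180,90],[373,-300.5,100,90]]"; python3 -c "
from h import *
cv2.imwrite('pics/s1.png',grab_frame('scene')[190:430,300:620])"
```

```text
at [348.4 290.6 148.1] psi 89.8 J [ 40.   6. -31.  53.   0. 130.] t 2.1 w 44.8 F [ 0.7  0.8 -0.6] 0.0
[ 1.6 -1.7 -1.9] rz -0.003 rows 0.1
[  1.7  -1.5 114.1] rz -0.003 rows 2.3
[  1.6  -1.7 -31.9] rz -0.003 rows 2.9
[-240.2  132.3  -31.8] rz -0.003 rows 5.5
[-390.2  132.8  -31.7] rz -0.003 rows 3.0
[-591.    26.5  -31.4] rz -0.003 rows 4.5
[-591.    26.6   48.6] rz -0.003 rows 1.6
```

View pics/s1.png

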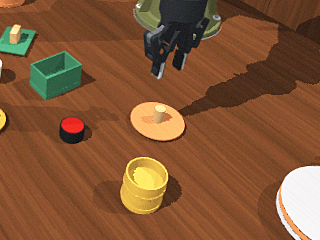

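The gripper stands over the copper lid with its fingers straddling the knob (crop about (160,110)). I'll descend and grip.

Call:
carry_out --moves '[[[2,-2,40,0,0,0,45],[2,-2,75,0,0,0,45],[2,-2,100,0,0,0,45],[2,-2,113,0,0,0,45],[2,-2,113,0,0,0,10],[2,-2,113,0,0,0,10],[2,-2,113,0,0,0,10],[2,-2,113,0,0,0,10],[2,-2,113,0,0,0,10],[2,-2,113,0,0,0,10],[2,-2,100,0,0,0,10],[2,-2,75,0,0,0,10],[2,-2,40,0,0,0,10],[2,-2,0,0,0,0,10],[2,-2,-32,0,0,0,10]]]' --grip_force 50

```text
clock: 3.65
eef_pos: [348.7, 291.5, 183.5]
orientation: [[0.004, 1.0, 0.001], [1.0, -0.004, 0.001], [0.001, 0.001, -1.0]]
wrist_force: [0.5, 0.3, -2.6]
gripper_width: 0.242
grasp_force: 49.1
```

```bash
python3 plan.py "[[480,50,180,90],[480,-100,180,90],[373,-300.5,180,90],[373,-300.5,100,90]]"; python3 -c "
from h import *
cv2.imwrite('pics/s2.png',grab_frame('scene')[100:400,300:620])"
```

```text
at [348.7 291.5 183.5] psi 89.8 J [ 40.   5. -28.  57.  -0. 130.] t 3.6 w 20.6 F [ 0.5  0.3 -2.6] 49.07661437988281
[-241.   132.3    3.4] rz -0.004 rows 5.5
[-391.   132.9    3.3] rz -0.004 rows 3.0
[-591.9   26.7    3. ] rz -0.004 rows 4.5
[-592.    26.6   83. ] rz -0.004 rows 1.6
```

View pics/s2.png

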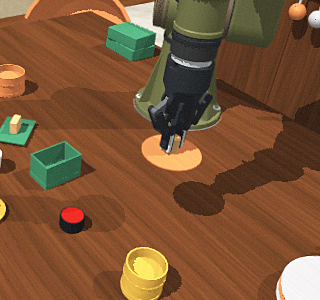

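The copper lid is held level (flange at crop (172,152)). I'll carry it to the copper pot.

Call:
carry_out --moves '[[[-30,17,3,0,0,0,10],[-70,39,3,0,0,0,10],[-110,61,3,0,0,0,10],[-150,83,3,0,0,0,10],[-190,105,3,0,0,0,10],[-235,125,3,0,0,0,10],[-280,132,3,0,0,0,10],[-325,132,3,0,0,0,10],[-370,130,3,0,0,0,10],[-410,122,3,0,0,0,10],[-450,102,3,0,0,0,10],[-490,80,3,0,0,0,10],[-530,59,3,0,0,0,10],[-565,41,3,0,0,0,10],[-592,27,3,0,0,0,10],[-592,27,20,0,0,0,10],[-592,27,40,0,0,0,10],[-592,27,60,0,0,0,10],[-592,27,70,0,0,0,10],[-592,27,70,0,0,0,10]]]'

```text
clock: 5.7
eef_pos: [372.1, -299.9, 110.0]
orientation: [[0.004, 1.0, -0.002], [1.0, -0.004, 0.002], [0.002, -0.002, -1.0]]
wrist_force: [-0.1, 0.2, -1.7]
gripper_width: 0.237
grasp_force: 49.4
```

```bash
cat > look.py <<'E'
# look.py name u0 v0 u1 v1 file : crop enlarged
import sys
from h import *
n,f=sys.argv[1],sys.argv[6]; a,b,c,d=map(int,sys.argv[2:6])
i=grab_frame(n)[b:d,a:c]; k=400/max(i.shape[:2]); return_=cv2.imwrite(f,cv2.resize(i,None,fx=k,fy=k,interpolation=cv2.INTER_CUBIC))
E
python3 plan.py "[[373,-300.5,86,90]]"; python3 look.py scene 230 80 400 240 pics/s3.png
```

```text
at [ 372.1 -299.9  110. ] psi 89.8 J [-39.  11. -31.  48.  -0.  51.] t 5.7 w 20.3 F [-0.1  0.2 -1.7] 49.40915822982788
[-0.7  1.  24. ] rz -0.004 rows 0.5
```

View pics/s3.png

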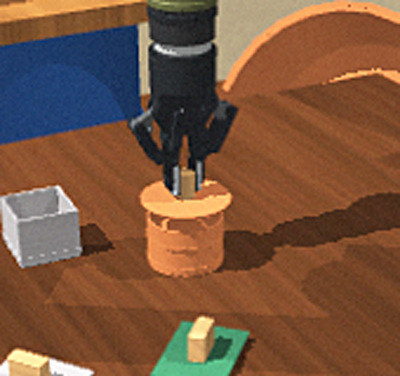

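The copper lid is over the pot, centred (crop (187,197) over the mouth at (187,225)). I'll lower it gently, release and rise.

Call:
carry_out --moves '[[[0,0,8,0,0,0,10],[0,0,15,0,0,0,10],[0,0,20,0,0,0,10],[0,0,22,0,0,0,10],[0,0,24,0,0,0,10],[0,0,24,0,0,0,10],[0,0,24,0,0,0,10]]]'

```text
clock: 6.45
eef_pos: [373.0, -300.6, 87.9]
orientation: [[0.004, 1.0, -0.0], [1.0, -0.004, 0.0], [0.0, -0.0, -1.0]]
wrist_force: [-2.1, 2.0, 5.5]
gripper_width: 0.235
grasp_force: 50.2
```

Call:
carry_out --moves '[[[0,0,0,0,0,0,30],[0,0,0,0,0,0,45],[0,0,0,0,0,0,45],[0,0,0,0,0,0,45],[0,0,0,0,0,0,45],[0,0,-15,0,0,0,45],[0,0,-40,0,0,0,45],[0,0,-80,0,0,0,45],[0,0,-100,0,0,0,45],[0,0,-100,0,0,0,45]]]'

```text
clock: 7.45
eef_pos: [374.9, -302.2, 190.4]
orientation: [[0.004, 1.0, 0.005], [1.0, -0.004, -0.004], [-0.004, 0.005, -1.0]]
wrist_force: [-0.1, 0.1, -1.1]
gripper_width: 0.524
grasp_force: 0.0
```

```bash
python3 plan.py "[[520,-80,180,90],[646.7,124.2,160,90],[646.7,124.2,120,90]]"
cat > lidcheck.py <<'E'
# lidcheck.py top|scene kind u v r zflange
import sys
from h import *
n,k=sys.argv[1:3]; u,v,r,z=map(int,sys.argv[3:])
P=cast(n,blob(mask(grab_frame(n),k),(u,v),r),z).astype(np.float32); print(cv2.minEnclosingCircle(P),cv2.minAreaRect(P))
E
python3 look.py scene 230 80 400 240 pics/s4.png
```

```text
at [ 374.9 -302.2  190.4] psi 89.8 J [-39.   7. -25.  58.   0.  51.] t 7.5 w 44.8 F [-0.1  0.1 -1.1] 0.0
[222.8 144.1  10.3] rz -0.004 rows 5.3
[427.6 269.9  30.1] rz -0.004 rows 4.8
[427.7 269.7  70.1] rz -0.004 rows 0.8
```

View pics/s4.png

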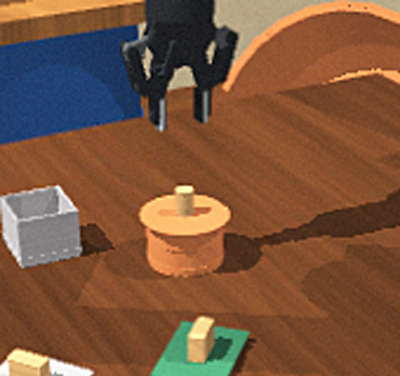

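The copper lid sits flat on its pot (flange centre at crop (185,212), level). Next is brass.

Call:
carry_out --moves '[[[40,26,10,0,0,0,45],[80,52,10,0,0,0,45],[120,77,10,0,0,0,45],[160,103,10,0,0,0,45],[200,129,10,0,0,0,45],[240,155,12,0,0,0,45],[280,179,15,0,0,0,45],[320,204,20,0,0,0,45],[360,228,25,0,0,0,45],[400,253,30,0,0,0,45],[428,270,30,0,0,0,45],[428,270,70,0,0,0,45],[428,270,100,0,0,0,45],[428,270,100,0,0,0,45],[428,270,100,0,0,0,45]]]'

```text
clock: 9.0
eef_pos: [643.5, 125.9, 85.9]
orientation: [[0.004, 1.0, -0.003], [1.0, -0.004, -0.001], [-0.001, -0.003, -1.0]]
wrist_force: [-0.4, -0.1, 0.2]
gripper_width: 0.526
grasp_force: 0.0
```

```bash
python3 plan.py "[[646.7,124.2,34.5,90],[646.7,124.2,180,90],[493.4,414.2,180,90],[493.4,414.2,115,90]]"
```

```text
at [643.5 125.9  85.9] psi 89.8 J [ 11.  30.  -7.  53.  -0. 101.] t 9.0 w 44.9 F [-0.4 -0.1  0.2] 0.0
[-1.6  3.4 51.4] rz -0.004 rows 1.0
[ -1.7   2.9 -94.1] rz -0.004 rows 2.9
[ 287.6 -151.6  -93.8] rz -0.004 rows 6.6
[ 287.7 -151.4  -28.8] rz -0.004 rows 1.3
```

Call:
carry_out --moves '[[[-2,3,25,0,0,0,45],[-2,3,45,0,0,0,45],[-2,3,51,0,0,0,45],[-2,3,51,0,0,0,45],[-2,3,51,0,0,0,10],[-2,3,51,0,0,0,10],[-2,3,51,0,0,0,10],[-2,3,51,0,0,0,10],[-2,3,51,0,0,0,10],[-2,3,40,0,0,0,10],[-2,3,10,0,0,0,10],[-2,3,-30,0,0,0,10],[-2,3,-65,0,0,0,10],[-2,3,-94,0,0,0,10],[-2,3,-94,0,0,0,10]]]'

```text
clock: 10.5
eef_pos: [650.8, 124.8, 187.5]
orientation: [[0.004, 1.0, 0.009], [1.0, -0.004, 0.002], [0.002, 0.009, -1.0]]
wrist_force: [0.6, -0.2, -1.7]
gripper_width: 0.239
grasp_force: 49.0
```

Call:
carry_out --moves '[[[30,-16,0,0,0,0,10],[65,-35,0,0,0,0,10],[100,-53,0,0,0,0,10],[135,-72,0,0,0,0,10],[170,-91,0,0,0,0,10],[205,-109,0,0,0,0,10],[240,-128,0,0,0,0,10],[270,-144,0,0,0,0,10],[290,-155,0,0,0,0,10],[290,-155,20,0,0,0,10],[290,-155,45,0,0,0,10],[290,-155,65,0,0,0,10],[290,-155,65,0,0,0,10],[290,-155,65,0,0,0,10]]]'

```text
clock: 11.9
eef_pos: [493.6, 414.4, 116.0]
orientation: [[0.004, 1.0, -0.001], [1.0, -0.004, -0.001], [-0.001, -0.001, -1.0]]
wrist_force: [0.6, 0.2, -0.2]
gripper_width: 0.241
grasp_force: 49.1
```

```bash
python3 plan.py "[[493.4,414.2,91.5,90]]"; python3 look.py scene 350 250 560 440 pics/s5.png
```

```text
at [493.6 414.4 116. ] psi 89.8 J [ 40.  27.  -7.  56.   0. 130.] t 11.9 w 20.6 F [ 0.6  0.2 -0.2] 49.07925724983215
[-0.2 -0.1 24.5] rz -0.004 rows 0.5
```

View pics/s5.png

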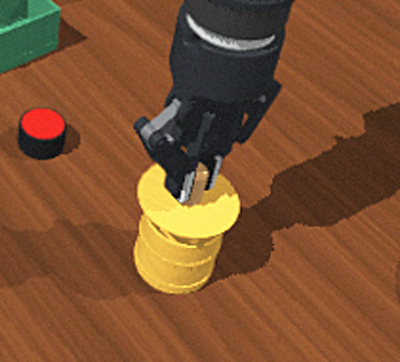

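The brass lid is over the brass pot and consistent with its axis (flange centre at crop (189,200)). I'll lower and release it.

Call:
carry_out --moves '[[[0,0,8,0,0,0,10],[0,0,15,0,0,0,10],[0,0,20,0,0,0,10],[0,0,22,0,0,0,10],[0,0,24,0,0,0,10],[0,0,25,0,0,0,10],[0,0,25,0,0,0,10]]]'

```text
clock: 12.65
eef_pos: [494.2, 414.9, 95.3]
orientation: [[0.004, 1.0, 0.002], [1.0, -0.004, 0.001], [0.001, 0.002, -1.0]]
wrist_force: [-8.0, -6.9, 26.2]
gripper_width: 0.235
grasp_force: 51.9
```

Call:
carry_out --moves '[[[0,0,0,0,0,0,30],[0,0,0,0,0,0,45],[0,0,0,0,0,0,45],[0,0,0,0,0,0,45],[0,0,0,0,0,0,45],[0,0,-15,0,0,0,45],[0,0,-40,0,0,0,45],[0,0,-80,0,0,0,45],[0,0,-100,0,0,0,45],[0,0,-100,0,0,0,45]]]'

```text
clock: 13.65
eef_pos: [496.0, 416.5, 196.6]
orientation: [[0.004, 1.0, 0.006], [1.0, -0.004, 0.005], [0.005, 0.006, -1.0]]
wrist_force: [0.5, -0.0, 0.1]
gripper_width: 0.529
grasp_force: 0.0
```

```bash
python3 plan.py "[[560,150,180,108],[638.3,-125.2,150,125.9],[638.3,-125.2,90,125.9]]"; python3 look.py scene 350 250 560 440 pics/s6.png
```

```text
at [496.  416.5 196.6] psi 89.8 J [ 40.  24.  -1.  64.  -0. 130.] t 13.7 w 45.2 F [ 0.5 -0.   0.1] 0.0
[-266.3   64.9   15.6] rz -0.318 rows 5.5
[-541.3  144.2   44.8] rz -0.631 rows 5.8
[-541.6  143.8  104.8] rz -0.631 rows 1.2
```

View pics/s6.png

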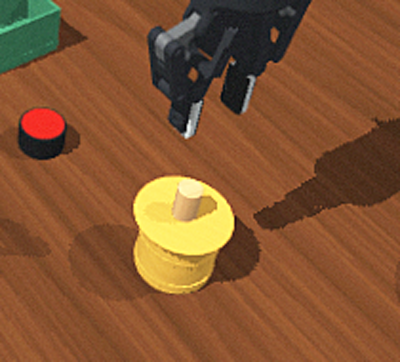

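The brass lid appears flat and centred on its pot (flange centre at crop (184,216)); I'll confirm its height later from the top view, since the contact reading was a bit high. Next is steel.

Call:
carry_out --moves '[[[-45,11,5,0,0,-0.05,45],[-90,22,10,0,0,-0.1,45],[-135,33,15,0,0,-0.16,45],[-180,44,15,0,0,-0.21,45],[-225,55,15,0,0,-0.26,45],[-268,65,15,0,0,-0.32,45],[-315,79,15,0,0,-0.37,45],[-360,92,15,0,0,-0.43,45],[-405,105,20,0,0,-0.48,45],[-450,118,25,0,0,-0.53,45],[-495,131,35,0,0,-0.58,45],[-541,144,45,0,0,-0.63,45],[-541,144,75,0,0,-0.63,45],[-541,144,100,0,0,-0.63,45],[-541,144,100,0,0,-0.63,45],[-541,144,100,0,0,-0.63,45],[-541,144,100,0,0,-0.63,45]]]'

```text
clock: 15.4
eef_pos: [636.6, -126.5, 92.6]
orientation: [[-0.586, 0.81, 0.001], [0.81, 0.586, -0.0], [-0.001, 0.001, -1.0]]
wrist_force: [0.2, -0.3, 0.3]
gripper_width: 0.524
grasp_force: 0.0
```

```bash
cat > ck.py <<'E'
from h import *
t=grab_frame("top"); hsv=cv2.cvtColor(t,cv2.COLOR_BGR2HSV)
P=cast("top",blob(mask(t,"brass"),(143,247),32),68).astype(np.float32); print("brass flange@68",cv2.minEnclosingCircle(P),cv2.minAreaRect(P))
cv2.imwrite("pics/t7.png",cv2.resize(np.hstack([t[200:300,95:195],t[255:355,410:510]]),(800,400),interpolation=cv2.INTER_CUBIC))
E
python3 ck.py; python3 plan.py "[[638.3,-125.2,34.5,125.9],[638.3,-125.2,160,125.9],[519,-408,160,87],[519,-408,112,87]]"
```

```text
brass flange@68 ((493.8348693847656, 409.4180603027344), 47.04461669921875) ((494.7491455078125, 409.5618896484375), (81.04376983642578, 91.38424682617188), 1.3653266429901123)
at [ 636.9 -126.6   92.9] psi 125.9 J [-11.  29.  -8.  53.  -0.  43.] t 15.4 w 45.0 F [ 0.2 -0.4  0.4] 0.0
[ 0.4  1.8 58.4] rz 0.0 rows 1.2
[  0.2   2.  -67.1] rz 0.0 rows 2.5
[-158.9 -260.4  -67.2] rz 0.679 rows 6.1
[-158.8 -260.5  -19.2] rz 0.679 rows 1.0
```

View pics/t7.png

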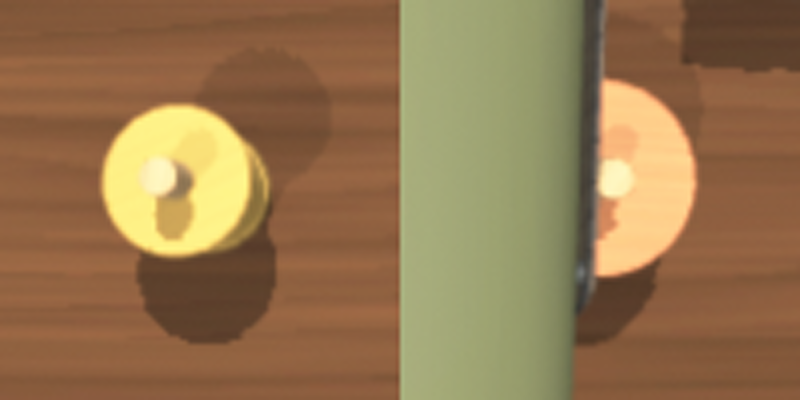

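The brass lid is centred and level: flange centre at crop (177,180), and the knob's offset matches pure parallax. Copper looks fine where it is visible. Next, grip the steel lid.

Call:
carry_out --moves '[[[0,2,25,0,0,0,45],[0,2,45,0,0,0,45],[0,2,57,0,0,0,45],[0,2,58,0,0,0,45],[0,2,58,0,0,0,5],[0,2,58,0,0,0,5],[0,2,58,0,0,0,5],[0,2,58,0,0,0,5],[0,2,58,0,0,0,5],[0,2,58,0,0,0,5],[0,2,45,0,0,0,5],[0,2,15,0,0,0,5],[0,2,-25,0,0,0,5],[0,2,-55,0,0,0,5],[0,2,-67,0,0,0,5],[0,2,-67,0,0,0,5]]]'

```text
clock: 17.05
eef_pos: [638.7, -125.9, 160.5]
orientation: [[-0.586, 0.81, 0.004], [0.81, 0.586, -0.001], [-0.003, 0.002, -1.0]]
wrist_force: [0.3, -0.4, -2.2]
gripper_width: 0.203
grasp_force: 49.1
```

Call:
carry_out --moves '[[[-12,-20,0,0,0,0.06,5],[-26,-43,0,0,0,0.12,5],[-43,-71,0,0,0,0.19,5],[-60,-98,0,0,0,0.26,5],[-77,-126,0,0,0,0.33,5],[-94,-154,0,0,0,0.4,5],[-111,-182,0,0,0,0.47,5],[-128,-210,0,0,0,0.54,5],[-145,-238,0,0,0,0.61,5],[-159,-262,0,0,0,0.68,5],[-159,-262,20,0,0,0.68,5],[-159,-262,45,0,0,0.68,5],[-159,-262,48,0,0,0.68,5],[-159,-262,48,0,0,0.68,5],[-159,-262,48,0,0,0.68,5]]]'

```text
clock: 18.55
eef_pos: [518.5, -407.8, 110.5]
orientation: [[0.054, 0.999, -0.0], [0.999, -0.054, 0.0], [0.0, -0.0, -1.0]]
wrist_force: [0.1, -0.1, -1.1]
gripper_width: 0.202
grasp_force: 49.1
```

```bash
python3 plan.py "[[519,-408,89,87]]"; python3 look.py scene 180 80 340 220 pics/s8.png
```

```text
at [ 518.5 -407.8  110.5] psi 86.9 J [-38.  29.  -5.  56.  -0.  55.] t 18.6 w 17.2 F [ 0.1 -0.1 -1.1] 49.07789468765259
[-0.2  0.5 21.5] rz -0.001 rows 0.4
```

View pics/s8.png

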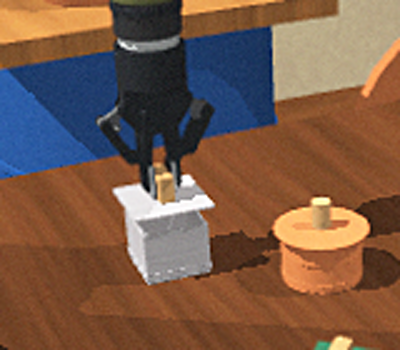

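The steel lid is square over the canister (crop (165,198)), with edges parallel to its sides. I'll lower it, release, then turn toward green.

Call:
carry_out --moves '[[[0,0,8,0,0,0,5],[0,0,14,0,0,0,5],[0,0,18,0,0,0,5],[0,0,20,0,0,0,5],[0,0,22,0,0,0,5],[0,0,22,0,0,0,5],[0,0,22,0,0,0,5]]]'

```text
clock: 19.3
eef_pos: [518.2, -407.9, 88.8]
orientation: [[0.054, 0.999, 0.0], [0.999, -0.054, 0.0], [0.0, 0.0, -1.0]]
wrist_force: [-1.8, 2.2, 4.3]
gripper_width: 0.199
grasp_force: 49.8
```

Call:
carry_out --moves '[[[0,0,0,0,0,0,30],[0,0,0,0,0,0,45],[0,0,0,0,0,0,45],[0,0,0,0,0,0,45],[0,0,0,0,0,0,45],[0,0,-15,0,0,0,45],[0,0,-40,0,0,0,45],[0,0,-80,0,0,0,45],[0,0,-100,0,0,0,45],[0,0,-100,0,0,0,45],[0,0,-100,0,0,0,45]]]'

```text
clock: 20.4
eef_pos: [518.7, -408.2, 189.4]
orientation: [[0.054, 0.999, 0.001], [0.999, -0.054, -0.001], [-0.001, 0.001, -1.0]]
wrist_force: [0.5, 0.2, -1.5]
gripper_width: 0.527
grasp_force: 0.0
```

```bash
python3 plan.py "[[460.4,-93.4,150,224.8],[460.4,-93.4,90,224.8]]"
```

```text
at [ 518.7 -408.2  189.4] psi 86.9 J [-38.  26.   1.  65.   0.  55.] t 20.4 w 45.0 F [ 0.5  0.2 -1.5] 0.0
[311.3 -75.2  39. ] rz -2.407 rows 16.1
[311.3 -75.3  99. ] rz -2.407 rows 1.2
```

Call:
carry_out --moves '[[[18,-4,0,0,0,-0.14,45],[36,-9,0,0,0,-0.28,45],[54,-13,0,0,0,-0.42,45],[72,-17,0,0,0,-0.56,45],[90,-22,0,0,0,-0.7,45],[109,-26,5,0,0,-0.84,45],[127,-31,10,0,0,-0.98,45],[145,-35,15,0,0,-1.12,45],[164,-40,20,0,0,-1.26,45],[182,-44,20,0,0,-1.4,45],[200,-48,25,0,0,-1.54,45],[219,-53,25,0,0,-1.68,45],[237,-57,30,0,0,-1.82,45],[255,-62,30,0,0,-1.96,45],[273,-66,35,0,0,-2.1,45],[292,-70,50,0,0,-2.24,45],[311,-75,70,0,0,-2.38,45],[311,-75,90,0,0,-2.41,45],[311,-75,95,0,0,-2.41,45],[311,-75,95,0,0,-2.41,45]]]'

```text
clock: 22.4
eef_pos: [458.8, -93.1, 92.1]
orientation: [[-0.708, -0.706, -0.003], [-0.706, 0.708, 0.001], [0.002, 0.003, -1.0]]
wrist_force: [-0.3, -0.2, -0.2]
gripper_width: 0.525
grasp_force: 0.0
```

```bash
python3 plan.py "[[460.4,-93.4,34.5,224.8],[460.4,-93.4,170,224.8],[461,91,170,184.3],[461,91,110,184.3]]"
```

```text
at [458.8 -93.1  92.1] psi -135.1 J [-11.  12. -33.  45.  -0. -56.] t 22.4 w 44.9 F [-0.3 -0.2 -0.2] 0.0
[-1.  -1.4 57.6] rz 0.002 rows 1.2
[ -0.8  -1.1 -77.9] rz 0.002 rows 2.7
[-131.5  129.   -77.8] rz 0.709 rows 4.7
[-131.6  128.9  -17.8] rz 0.709 rows 1.2
```

Call:
carry_out --moves '[[[-1,-1,25,0,0,0,45],[-1,-1,45,0,0,0,45],[-1,-1,57,0,0,0,45],[-1,-1,57,0,0,0,45],[-1,-1,57,0,0,0,5],[-1,-1,57,0,0,0,5],[-1,-1,57,0,0,0,5],[-1,-1,57,0,0,0,5],[-1,-1,57,0,0,0,5],[-1,-1,57,0,0,0,5],[-1,-1,45,0,0,0,5],[-1,-1,15,0,0,0,5],[-1,-1,-25,0,0,0,5],[-1,-1,-60,0,0,0,5],[-1,-1,-78,0,0,0,5],[-1,-1,-78,0,0,0,5]]]'

```text
clock: 24.0
eef_pos: [463.6, -93.8, 174.8]
orientation: [[-0.707, -0.707, 0.006], [-0.707, 0.707, -0.001], [-0.003, -0.005, -1.0]]
wrist_force: [-0.6, -0.6, -1.3]
gripper_width: 0.2
grasp_force: 49.1
```

Call:
carry_out --moves '[[[-13,13,0,0,0,0.07,5],[-26,26,0,0,0,0.14,5],[-39,39,0,0,0,0.21,5],[-52,52,0,0,0,0.28,5],[-65,65,0,0,0,0.35,5],[-78,78,0,0,0,0.42,5],[-91,91,0,0,0,0.49,5],[-104,104,0,0,0,0.56,5],[-117,117,0,0,0,0.63,5],[-131,130,0,0,0,0.71,5],[-131,130,20,0,0,0.71,5],[-131,130,45,0,0,0.71,5],[-131,130,62,0,0,0.71,5],[-131,130,62,0,0,0.71,5],[-131,130,62,0,0,0.71,5]]]'

```text
clock: 25.5
eef_pos: [461.5, 91.0, 108.8]
orientation: [[-0.997, -0.075, -0.002], [-0.075, 0.997, -0.0], [0.002, -0.0, -1.0]]
wrist_force: [-0.1, -0.0, -0.9]
gripper_width: 0.201
grasp_force: 49.1
```

```bash
python3 plan.py "[[461,91,84.5,184.3]]"; python3 look.py scene 270 180 450 310 pics/s9.png
```

```text
at [461.5  91.  108.8] psi -175.7 J [ 11.  11. -32.  47.  -0.   7.] t 25.5 w 17.1 F [-0.1 -0.  -0.9] 49.10987377166748
[ 0.5  0.  24.3] rz 0.0 rows 0.5
```

View pics/s9.png

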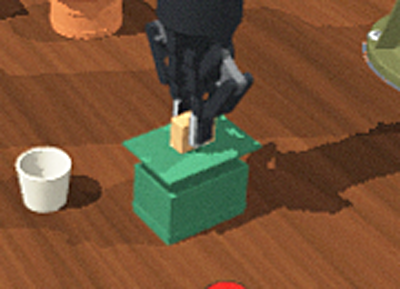

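The green lid is aligned over the tin (crop (190,148)). I'll lower, release and retreat.

Call:
carry_out --moves '[[[0,0,8,0,0,0,5],[0,0,15,0,0,0,5],[0,0,20,0,0,0,5],[0,0,22,0,0,0,5],[0,0,24,0,0,0,5],[0,0,24,0,0,0,5],[0,0,24,0,0,0,5]]]'

```text
clock: 26.25
eef_pos: [462.0, 91.1, 87.4]
orientation: [[-0.997, -0.075, 0.0], [-0.075, 0.997, -0.0], [-0.0, -0.0, -1.0]]
wrist_force: [-10.0, -2.0, 25.3]
gripper_width: 0.198
grasp_force: 52.8
```

Call:
carry_out --moves '[[[0,0,0,0,0,0,30],[0,0,0,0,0,0,45],[0,0,0,0,0,0,45],[0,0,0,0,0,0,45],[0,0,0,0,0,0,45],[0,0,-15,0,0,0,45],[0,0,-40,0,0,0,45],[0,0,-80,0,0,0,45],[0,0,-120,0,0,0,45],[0,40,-160,0,0,0,45],[0,80,-160,0,0,0,45],[0,120,-160,0,0,0,45],[0,120,-160,0,0,0,45],[0,120,-160,0,0,0,45]]]'

```text
clock: 27.65
eef_pos: [453.0, 211.4, 244.9]
orientation: [[-0.997, -0.077, -0.001], [-0.077, 0.997, -0.001], [0.001, -0.001, -1.0]]
wrist_force: [-0.4, -0.0, 0.4]
gripper_width: 0.529
grasp_force: 0.0
```

```bash
python3 plan.py
python3 - <<'E'
from h import *
s=grab_frame("scene"); t=grab_frame("top")
a=cv2.resize(s[140:410,215:485],(400,400),interpolation=cv2.INTER_CUBIC)
def c(u,v): return cv2.resize(t[v-45:v+45,u-45:u+45],(200,200),interpolation=cv2.INTER_CUBIC)
b=np.vstack([np.hstack([c(143,247),c(285,261)]),np.hstack([c(458,300),c(502,235)])])
cv2.imwrite("pics/end.png",np.hstack([a,b]))
E
```

```text
at [453.  211.4 244.9] psi -175.6 J [ 25.   7. -17.  66.  -0.  21.] t 27.6 w 45.2 F [-0.4 -0.   0.4] 0.0
```

View pics/end.png

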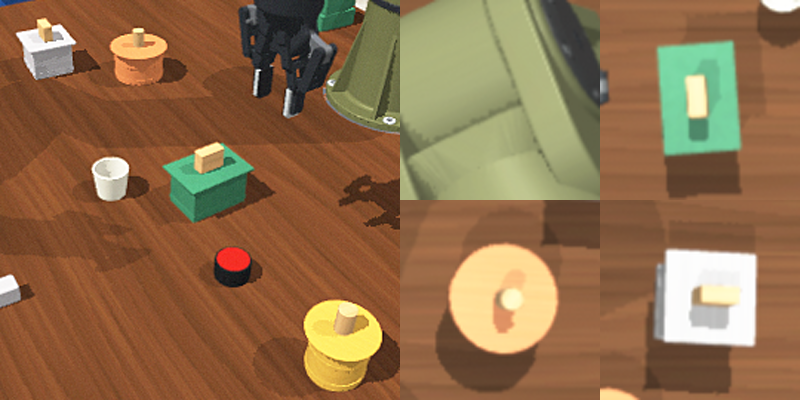

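All four lids look flat on their vessels. Green stands at crop (208,165), square and copper at the upper left, brass at (343,330), and the bystanders are unmoved. One numeric check of green's flange height across the two views, and cup and tin drift.

Run:
```python
from h import *
s=grab_frame("scene"); t=grab_frame("top")
bt=blob(mask(t,"green"),(285,261),36); print("top@61",cv2.minAreaRect(cast("top",bt,61).astype(np.float32)))
bt=cv2.boxPoints(cv2.minAreaRect(cast("top",bt,61).astype(np.float32))); print(bt.round(1).tolist())
bs=blob(mask(s,"green"),(355,262),42); L=bs[bs[:,0].argmin()],bs[bs[:,0].argmax()]
for z in(61,69): print("scene L,R@",z,cast("scene",L,z).round(1).tolist())
```

```text
top@61 ((461.6998596191406, 89.30010986328125), (107.38494110107422, 75.07902526855469), 4.310481548309326)
[[405.29998779296875, 122.69999694824219], [411.0, 47.79999923706055], [518.0999755859375, 55.900001525878906], [512.4000244140625, 130.8000030517578]]
scene L,R@ 61 [[518.0, 60.7], [409.4, 126.9]]
scene L,R@ 69 [[523.3, 70.0], [416.2, 135.3]]
```

The views agree with the flange at 61 mm within calibration error, not 8 mm high, so green is seated.

```bash
python3 -c "
from station import *
print(hand_in())"
```

```text
the job is handed in; nothing more can be done
None
```

All four lids are on their matching vessels and let go, with the cup and polish tin not touched; the job was handed in at about 28 s on the robot's clock, and no verdict came back.

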